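# Park the sprung sampling probe

### The job

Two identical bench samplers each have a spring-loaded probe with an upright black knob; only one has a sample tube standing in its front well. On that one, draw the knob back along its slot, take it across behind the lip and let it go in the side notch, so that the probe stays parked clear of the tube. Leave the other sampler's knob alone and the tube standing in its well.

Things in the scene. Friction and masses are not known exactly. Their poses are not given: they have to be found in the camera images.
- knob_a (a point): knob of the sampler with the tube: upright black cylinder 24 mm across, 38 mm high, does not turn; point on its axis 17 mm below its top, 28 mm above the steel deck plate, clear all round. Moves level only: first 50 mm (stop) along the straight slot against a spring of 4 to 9 N, then, once drawn over 38 mm, across (light 1 N spring back). Let go early it snaps home; in the notch it stays.
- notch_a (a point): fixed: mid holding notch of that J-shaped slot, where the knob's point shall end. x: draw direction, level, away from the probe; y: across, from slot to notch (left); z up. Knob's home is at x -27, y -21 mm; lip between slot and notch ends so that the knob crosses at x over +11 (stop +23). In the notch it may be y -6 to +7 (stop), and the spring pulls it forward to rest at x 0, behind the lip.
- knob_b (a point): same point of the same knob on the other sampler, identical but with an empty well; leave alone. Each sampler is a fixed white box 180 x 120 mm, 100 mm high, with a teal band, a small dark display behind the deck plate (top face 106 mm above the bench), a steel probe rod out of its front and a grey block with the tube well before it.
- tube: loose amber open sample tube with white paper band, 16 mm across, 68 mm high, origin at the centre of its underside, z up; stands 26 mm deep in the 19 mm square well 125 mm in front of the knob's home, its top 86 mm above the bench, 5 mm below the probe's tip. Leave standing.
Things that resemble listed ones, but are neither listed nor needed, are in the scene too. Of the things like the tube, leave any that is blue or yellow; of the rest the smaller one is meant.

How it is judged (in metres and radians):
At the end, for the whole second after the job is handed in: The knob of the sampler with the tube rests by itself in its notch (within 6 mm of the notch point along the draw and 10 mm across), the other knob is at home (within 6 mm), and the tube stands in its well (within 15 mm of where it was, tilted less than 20 degrees) (x of knob_a in the frame of notch_a between -0.006 and 0.006 m and y of knob_a in the frame of notch_a between -0.01 and 0.01 m and distance of knob_b from where it was at the start of the episode below 0.006 m and angle between tube's own z axis and vertical below 0.35 rad and distance of tube from where it was at the start of the episode below 0.015 m); the robot touches nothing.
It fails at once if the other sampler's knob is moved more than 15 mm (distance of knob_b from where it was at the start of the episode above 0.015 m).
It fails at once if the tube is tipped more than 30 degrees or shifted more than 30 mm (angle between tube's own z axis and vertical above 0.52 rad or distance of tube from where it was at the start of the episode above 0.03 m).
It also fails if it takes over 29 s, if anything falls off the work surface, if the arm or the gripper's body presses on something with over 40 N, if the wrist force passes 120 N, or if a joint passes its speed limit or range.

### The arm

A 7-joint arm with a two-finger parallel gripper is mounted at the origin on the work surface. World frame = base frame: x ahead of the robot, y to its left, z up, the work surface at z = 0. Lengths are in m, angles in degrees, forces in N, time in s.
With the tool pointing down it reaches from about 0.425 to 0.875 m from the base axis. Payload 4.7 kg.
Tool frame: the origin (TCP) lies midway between the tips of the shut fingers; the grasp point (between the pads) lies 19 mm behind it; z points along the fingers, y is the line along which they close (so a half turn about z gives the same grasp; the last joint's range is limited). The gripper opens to 85 mm and grips with 20 to 120 N. Pads are 22 mm wide; open, the fingers measure 114 mm over their backs; the gripper's body (76 mm by 85 mm) begins 54 mm behind the grasp point. The pads swing forward as they close: fully open they stand 13 mm farther back than shut.
Start: joints at [-74.02, 18.392, -4.016, 83.108, 1.295, 78.541, -3.26], TCP at [0.17, 0.627, 0.197] pointing down, gripper open.
Joint ranges: [-163.93, 163.93], [-17.29, 119.83], [-79.2, 71.16], [3.27, 140.29], [-89.18, 269.18], [5.43, 117.66], [-154.24, 154.24]. Speed limits (degrees/s): [147.25, 147.25, 180, 180, 180, 180, 180].

### API

Orientations are given as a 3x3 rotation matrix whose columns are the frame's x, y, z axes.
In Python, from workcell import * gives the robot as it stands. Calls block until the motion is done:
- reach(position, orientation): joint-space move of the TCP to a pose.
- move_l(position, feed=0.15, ori=None): straight line of the TCP; ori=None keeps the orientation; feed is the mean speed in m/s.
- goto_joints(angles): joint-space move.
- command_gripper(opening, squeeze=None): finger opening in m; squeeze is the grip in N (None keeps the last); returns when the fingers have stopped.
- hold(seconds).
- solve_ik(position, orientation): joint angles nearest the present ones, or None.
- grab_frame(name): name is "scene" or "side" or "wrist"; returns (picture, depth): 480x640x3 uint8, red, green, blue; 480x640 float32, m along the optical axis (not along the pixel's ray), 0 where there is no reading.
- camera_model(name): a dict with "fx", "fy", "cx", "cy" (pixels), "D" ([k1, k2, p1, p2, k3] as OpenCV has them; the pictures are not rectified), "position" and "orientation" of the camera in the world; the wrist camera has in their place "hand_eye" (4x4, takes a point from camera to tool coordinates, whose origin is the TCP and whose axes are the flange's). Camera axes: x right, y down, z forward; pixel columns grow to the right and rows downward; lengths in m; the calibration is good to about 2 mm. A picture is of the moment at which its call begins: read the wrist's pose just before it. camera_model takes no time and is no camera call.
A pose or a line that the arm cannot do raises PlanningError and nothing moves.
- hand_in(): hands the job in; it is judged then, once.
Readings, each from a call of its own:
- read_time(): time.
- read_q(): joint angles.
- read_joint_vel(): joint speeds.
- read_tau(): joint torques, N m.
- read_eef_pos(): TCP position.
- read_ee_rot(): TCP orientation.
- read_contact_force(): force on the tool from outside, world axes, zero at the start.
- read_wrist_torque(): the same for the moment, N m.
- read_finger_gap(): finger opening in m.
- read_grasp_force(): force on a finger pad.
Only numpy, scipy, OpenCV 4.12 (cv2) and the standard library are available. Lean on these libraries where they do the work, as an engineer would, in place of code of your own. Each camera call takes 0.05 s, during which the arm holds its last target. There are 200 camera calls.

## Working session

There is one attempt and no reset: what is moved stays moved. The work goes in short steps, each a Python script; the robot and the scene stay as the last script left them, time stands still between calls to the robot, and variables do not carry over. Pictures are saved under pics/ and viewed, at most 10 in all, crops included, and the job is handed in when it is done.

```bash
mkdir -p pics; python3 - <<'E'
from workcell import *
import cv2,numpy as np
ims=[]
for n in ("scene","side"):
    p,d=grab_frame(n); np.savez(f"{n}.npz",p=p,d=d)
    cv2.imwrite(f"pics/{n}.png",p[:,:,::-1])
    m=camera_model(n); print(n,m)
print(camera_model("wrist")); print(read_ee_rot(),read_time())
E
```

```text
scene {'fx': 450.1258456260335, 'fy': 450.1258456260335, 'cx': 319.13095664319616, 'cy': 243.84440551157286, 'D': array([-0.029112,  0.      ,  0.      ,  0.      ,  0.      ]), 'position': array([0.76028628, 0.24771738, 0.75397171]), 'orientation': array([[-0.64108819,  0.65790558, -0.39517865],
       [ 0.76733987,  0.54009719, -0.34566537],
       [-0.01398029, -0.52483832, -0.85108712]])}
side {'fx': 572.0326442578034, 'fy': 572.0326442578034, 'cx': 313.17362768911295, 'cy': 231.89651930533, 'D': array([-0.03908779,  0.        ,  0.        ,  0.        ,  0.        ]), 'position': array([0.3166997 , 0.68513256, 0.75962306]), 'orientation': array([[-0.97865186, -0.14257526,  0.14802985],
       [-0.20530888,  0.64516442, -0.73594234],
       [ 0.00942358, -0.75062318, -0.66066333]])}
{'fx': 382.53909413234874, 'fy': 382.53909413234874, 'cx': 316.6180635855839, 'cy': 234.52040054118518, 'D': array([-0.01527951,  0.        ,  0.        ,  0.        ,  0.        ]), 'hand_eye': array([[-4.44594308e-04, -9.65074283e-01, -2.61976010e-01,
         6.63526033e-02],
       [ 9.99999773e-01, -2.96572652e-04, -6.04557523e-04,
         4.06725572e-04],
       [ 5.05747999e-04, -2.61976219e-01,  9.65074197e-01,
        -1.75867600e-01],
       [ 0.00000000e+00,  0.00000000e+00,  0.00000000e+00,
         1.00000000e+00]])}
[[-9.65147738e-01  2.61705373e-01 -3.76937915e-04]
 [ 2.61705629e-01  9.65146179e-01 -1.73666854e-03]
 [-9.06953005e-05 -1.77478849e-03 -9.99998421e-01]] 0.1
```

View pics/scene.png

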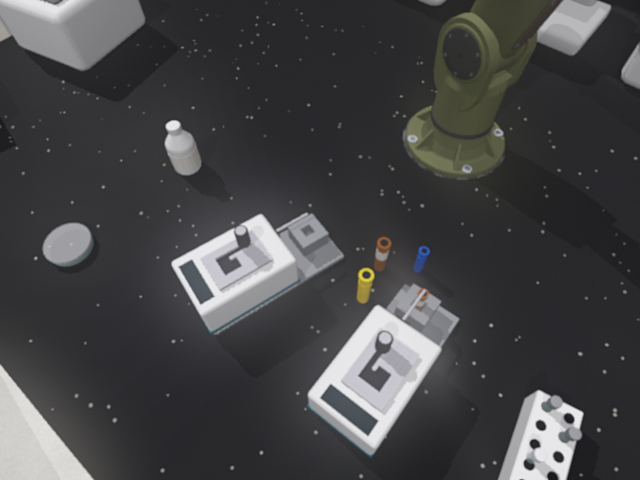

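View pics/side.png

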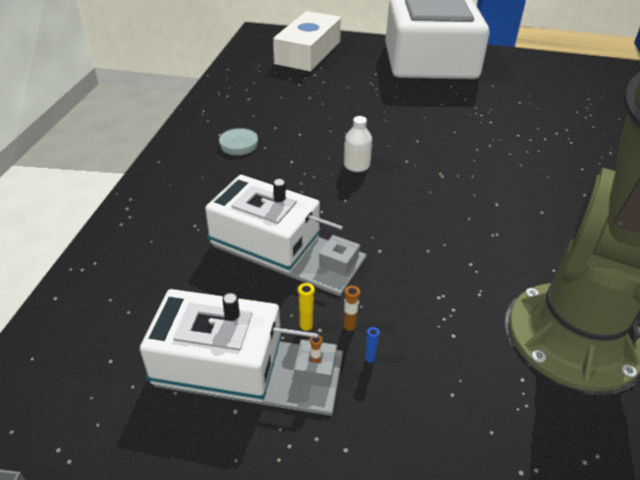

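The scene view shows the sampler with the tube in its well at lower centre: knob top about (385,338), tube about (423,295). The other sampler, with an empty well, has its knob at (242,231). In the side view knob A is at (231,300), tube at (316,345) and knob B at (280,184). Next I'll get metric positions from depth and rays.

```bash
cat > h.py <<'E'
import cv2,numpy as np
from workcell import *
def rays(m,uv):
    K=np.array([[m["fx"],0,m["cx"]],[0,m["fy"],m["cy"]],[0,0,1]])
    n=cv2.undistortPoints(np.float64(uv).reshape(-1,1,2),K,m["D"])[:,0]
    return np.c_[n,np.ones(len(n))]
def cloud(m,d,R,p):
    v,u=np.mgrid[:480,:640]
    r=rays(m,np.stack([u.ravel(),v.ravel()],1))*d.reshape(-1,1)
    X=r@R.T+p; X[d.ravel()==0]=np.nan
    return X.reshape(480,640,3)
def onplane(m,uv,z,R,p):
    r=rays(m,uv)@R.T; return p+r*((z-p[2])/r[:,2])[:,None]
E
python3 - <<'E'
from h import *
boxes={"scene":[(340,300,440,440),(190,215,290,310)],"side":[(140,280,285,390),(205,170,320,260)]}
for n in ("scene","side"):
    f=np.load(n+".npz");p,d=f["p"],f["d"];m=camera_model(n);R,t=m["orientation"],m["position"]
    X=cloud(m,d,R,t)
    for k,(cx) in enumerate([[(385,340),(375,375)],[(242,232),(235,268)]] if n=="scene" else [[(231,303),(210,335)],[(280,187),(262,210)]]):
        v,u=np.mgrid[:480,:640]
        near=np.hypot(u-cx[0][0],v-cx[0][1])<40
        kn=near&(X[...,2]>0.125)&(X[...,2]<.17)
        P=X[kn]; top=P[P[:,2]>np.nanpercentile(P[:,2],60)]
        print(n,"AB"[k],"knob n",kn.sum(),"zmax",np.nanpercentile(P[:,2],[5,50,95]).round(4),"mean",top.mean(0).round(4), "minmax",np.nanpercentile(P[:,:2],[2,98],axis=0).round(4).tolist())
        face=(np.hypot(u-cx[1][0],v-cx[1][1])<95)&(X[...,2]>0.092)&(X[...,2]<.115)
        nl,lab,st,ce=cv2.connectedComponentsWithStats(face.astype(np.uint8))
        b=1+np.argmax(st[1:,4]); F=X[lab==b]
        r=cv2.minAreaRect(F[:,:2].astype(np.float32)*1000); print("  face z",np.median(F[:,2]).round(4),r)
        hs=cv2.cvtColor(p,cv2.COLOR_RGB2HSV)
    # amber
    am=cv2.inRange(hs,(3,110,60),(18,255,255))
    nl,lab,st,ce=cv2.connectedComponentsWithStats(am)
    for i in range(1,nl):
        if st[i,4]>15:
            Q=X[lab==i]; print("  amber",st[i],ce[i].round(1),np.nanmedian(Q,0).round(4),np.nanmax(Q[:,2]).round(4))
    cv2.imwrite(f"pics/crop_{n}.png",cv2.resize(p[270:460,290:480] if n=="scene" else p[270:420,135:350],None,fx=2.8,fy=2.8,interpolation=cv2.INTER_CUBIC)[:,:,::-1])
E
```

```text
scene A knob n 281 zmax [0.1291 0.1498 0.1521] mean [0.5407 0.1715 0.1512] minmax [[0.5301, 0.1623], [0.5512, 0.1827]]
  face z 0.0999 ((540.2324829101562, 183.85987854003906), (239.15219116210938, 119.5950927734375), 1.9818289279937744)
scene B knob n 252 zmax [0.1276 0.1488 0.152 ] mean [ 0.541  -0.1113  0.1513] minmax [[0.5309, -0.1211], [0.5522, -0.1003]]
  face z 0.1005 ((540.77099609375, -99.53816986083984), (121.25675201416016, 247.14227294921875), 74.0595932006836)
  amber [377 237  15  16 136] [383.3 244.2] [0.3811 0.0637 0.0868] 0.0906
  amber [375 259  10  12  80] [378.7 264.9] [0.3855 0.0654 0.02  ] 0.0371
  amber [423 290   6   9  18] [425.8 294.8] [0.4154 0.1731 0.0853] 0.0877
side A knob n 345 zmax [0.1271 0.1472 0.1524] mean [0.5397 0.1724 0.151 ] minmax [[0.5283, 0.1632], [0.5499, 0.1835]]
  face z 0.1003 ((545.3858642578125, 184.7738800048828), (227.4467010498047, 121.75838470458984), 2.1010749340057373)
side B knob n 218 zmax [0.1273 0.1438 0.1521] mean [ 0.5398 -0.1101  0.1507] minmax [[0.5292, -0.1208], [0.5508, -0.1002]]
  face z 0.1006 ((540.635009765625, -98.58338928222656), (121.58082580566406, 245.43153381347656), 73.76254272460938)
  amber [344 285  17  19 202] [351.8 294. ] [0.3773 0.0677 0.0855] 0.091
  amber [343 313  14  18 197] [349.5 321.6] [0.3767 0.0699 0.0196] 0.0405
  amber [309 335  14  15 110] [315.9 342.4] [0.4129 0.1727 0.0848] 0.0886
  amber [311 357   9   6  33] [315.2 359.8] [0.4141 0.1738 0.0441] 0.0495
```

View pics/crop_scene.png

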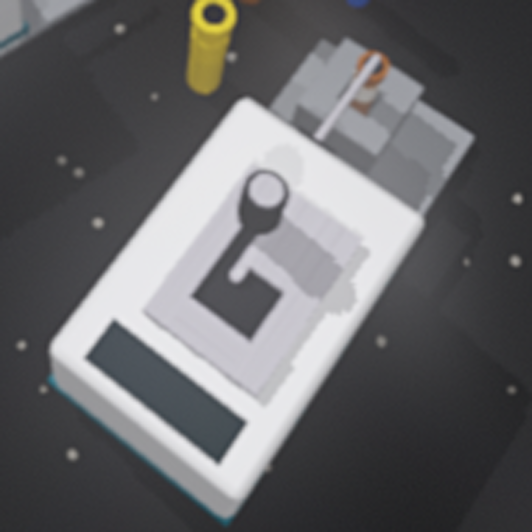

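Measurements agree with the given sizes:
- **Knob A:** (0.540, 0.172), top at 0.151 m.
- **Tube:** (0.414, 0.173), 125 mm ahead of the knob.
- **Draw direction:** about +x, 2° to the left.

Next I'll move above the knob and check from near.

```bash
cat >> h.py <<'E'
a=np.radians(2.0); D=np.array([np.cos(a),np.sin(a),0]); L=np.array([-np.sin(a),np.cos(a),0])
HOME=np.array([0.5402,0.172,0.134])
def ori(s): 
    y=s*D; z=np.array([0,0,-1.]); return np.c_[np.cross(y,z),y,z]
E
python3 - <<'E'
from h import *
P=HOME+[0,0,0.116]
q0=read_q(); best=None
for s in (1,-1):
    q=solve_ik(P,ori(s)); print(s,None if q is None else np.round(q,1))
    if q is not None and (best is None or np.abs(np.array(q)-q0).max()<best[0]): best=(np.abs(np.array(q)-q0).max(),s)
s=best[1]; print("use",s)
move_l(np.array(read_eef_pos())+[0,0,0.06],0.2)
reach(P,ori(s)); hold(0.3)
t=np.array(read_eef_pos()); R=np.array(read_ee_rot()); p,d=grab_frame("wrist"); m=camera_model("wrist")
H=m["hand_eye"]; Rc=R@H[:3,:3]; tc=t+R@H[:3,3]
X=cloud(m,d,Rc,tc); v,u=np.mgrid[:480,:640]
w=np.linalg.norm(X[...,:2]-HOME[:2],axis=2)<.04
k=w&(X[...,2]>.145)&(X[...,2]<.157); K=X[k]; print("knob",k.sum(),K.mean(0).round(4),cv2.minEnclosingCircle(K[:,:2].astype(np.float32)*1000))
f=(X[...,2]>.095)&(X[...,2]<.103)&(np.linalg.norm(X[...,:2]-HOME[:2],axis=2)<.2)&(X[...,1]>.05)
print("face",cv2.minAreaRect(X[f][:,:2].astype(np.float32)*1000))
dk=(X[...,2]>.104)&(X[...,2]<.112)&(np.linalg.norm(X[...,:2]-HOME[:2],axis=2)<.1)
dk=cv2.morphologyEx(dk.astype(np.uint8),cv2.MORPH_OPEN,np.ones((5,5)))>0
print("deck",cv2.minAreaRect(X[dk][:,:2].astype(np.float32)*1000))
cv2.imwrite("pics/w1.png",p[:,:,::-1]); print(t,read_time(),read_contact_force())
E
```

```text
1 [-44.9   7.1  27.2  91.6  -3.3  82.1 -15.5]
-1 [ 35.6  17.4 -67.5  88.9  16.1  84.5 149.4]
use 1
knob 765 [0.5396 0.1726 0.1502] ((539.6276245117188, 171.75732421875), 11.984352111816406)
face ((535.5913696289062, 184.2398681640625), (246.75437927246094, 118.9480209350586), 1.5913777351379395)
deck ((564.177978515625, 187.65750122070312), (100.00861358642578, 69.29269409179688), 2.0892539024353027)
[0.5401065  0.17246698 0.24995653] 3.0 [0.74142605 0.32562378 0.13113349]
```

View pics/w1.png

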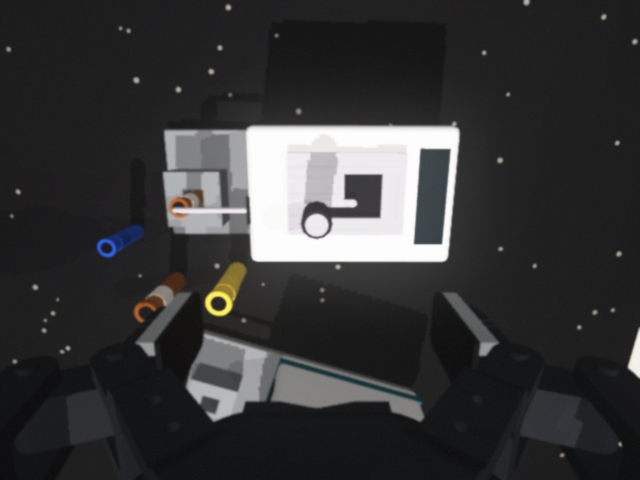

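The wrist view shows knob A at pixel (317,221). The slot runs right toward the display, then turns up and back to the notch around (365,185). The knob position is confirmed at (0.5397, 0.172). I'll descend, grip and draw.

```bash
python3 - <<'E'
from h import *
H0=np.array([0.5397,0.172,0.117])
def st(n): print(n,"t",read_time(),"rel",[round(float(np.dot(np.array(read_eef_pos())-H0,e))*1000,1) for e in (D,L)],"F",np.round(read_contact_force(),1),"gap",round(read_finger_gap(),4),"gf",np.round(read_grasp_force(),1))
command_gripper(0.055)
move_l(H0,0.12); st("down")
command_gripper(0.0,35); st("grip")
move_l(H0+0.045*D,0.06); st("drawn")
move_l(H0+0.045*D+0.021*L,0.04); st("across")
move_l(H0+0.030*D+0.021*L,0.04); st("fwd")
p,d=grab_frame("scene"); cv2.imwrite("pics/s2.png",cv2.resize(p[200:460,250:500],None,fx=2.2,fy=2.2)[:,:,::-1])
E
```

```text
down t 4.6667 rel [0.7, 0.2] F [-0.6  0.8  0.5] gap 0.0552 gf 0.0
grip t 5.225 rel [0.1, 0.1] F [-0.   0.   1.9] gap 0.0002 gf 0.8
drawn t 6.125 rel [44.8, -0.1] F [ 0.   0.4 -0.2] gap 0.0003 gf 0.0
across t 6.8 rel [45.0, 21.0] F [-0.1 -0.7 -0.9] gap 0.0002 gf 0.0
fwd t 7.325 rel [29.9, 21.1] F [-0.2  0.1  0.9] gap -0.0002 gf 0.0
```

View pics/s2.png

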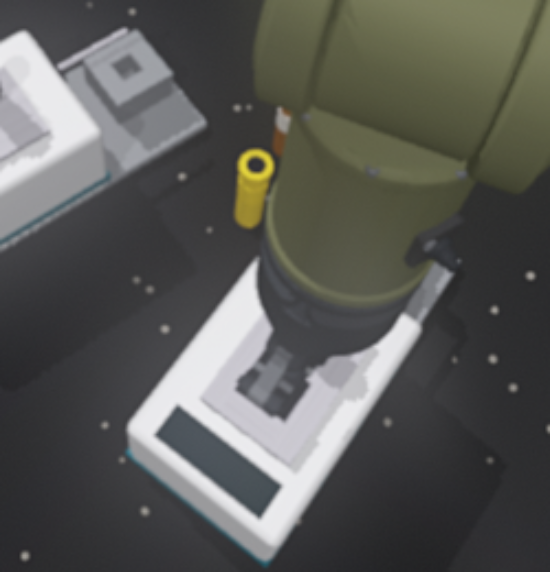

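The scene crop shows shut fingers over the deck, and the gap is 0, so the knob was not held. I'll lift straight up and see where the knob is.

```bash
python3 - <<'E'
from h import *
t=np.array(read_eef_pos()); print(t); print(np.round(read_ee_rot(),4))
move_l([t[0],t[1],0.24],0.15); 
t=np.array(read_eef_pos()); R=np.array(read_ee_rot()); p,d=grab_frame("wrist"); m=camera_model("wrist")
H=m["hand_eye"]; Rc=R@H[:3,:3]; tc=t+R@H[:3,3]
X=cloud(m,d,Rc,tc)
w=np.linalg.norm(X[...,:2]-HOME[:2],axis=2)<.08
k=w&(X[...,2]>.13)&(X[...,2]<.157); K=X[k]; print("knob",k.sum(),K.mean(0).round(4),cv2.minEnclosingCircle(K[:,:2].astype(np.float32)*1000),K[:,2].min(),K[:,2].max())
cv2.imwrite("pics/w2.png",p[:,:,::-1]); print(t,read_time(),read_finger_gap())
E
```

```text
[0.56899596 0.19409224 0.11715851]
[[-3.500e-02  9.994e-01  3.000e-04]
 [ 9.994e-01  3.500e-02  3.000e-04]
 [ 3.000e-04  3.000e-04 -1.000e+00]]
knob 953 [0.5404 0.1743 0.148 ] ((539.7864990234375, 172.11312866210938), 11.984458923339844) 0.13007957554986205 0.15314557670638612
[0.56840415 0.19395137 0.23887663] 8.3917 -6.965266486349843e-05
```

View pics/w2.png

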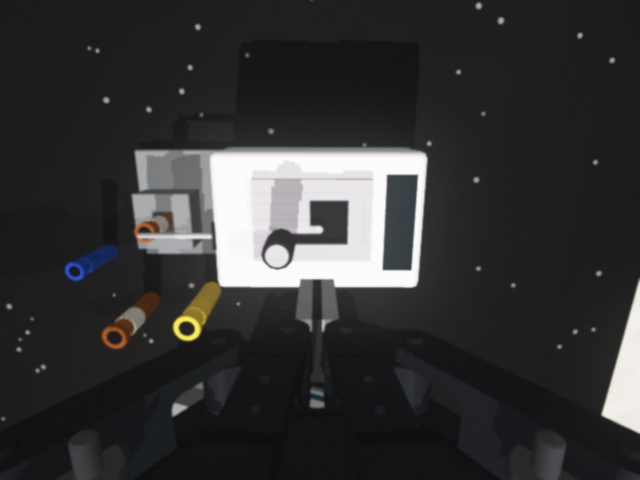

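The knob is still at home, (278,256) in the wrist view, so the fingers closed without holding it. I'll regrip in small steps with readings, and draw only if the gap stays at the knob's width.

```bash
cat >> h.py <<'E'
H0=np.array([0.5397,0.172,0.117])
def st(n): 
    e=np.array(read_eef_pos())-H0
    print(n,"t",round(read_time(),2),"rel",[round(float(np.dot(e,x))*1000,1) for x in (D,L,(0,0,1))],"F",np.round(read_contact_force(),1),"gap",round(read_finger_gap(),4),"gf",np.round(read_grasp_force(),1))
E
python3 - <<'E'
from h import *
command_gripper(0.055)
move_l(H0+[0,0,.11],0.15); move_l(H0,0.15); st("down")
for g in (.04,.032,.027,.024,.022):
    command_gripper(g,20); st(g)
p,d=grab_frame("wrist"); q,d2=grab_frame("side")
cv2.imwrite("pics/g3.png",np.hstack([cv2.resize(p,(400,300)),cv2.resize(q[230:380,130:330],(400,300))])[:,:,::-1])
E
```

```text
down t 10.25 rel [0.9, 0.3, 0.9] F [-0.1  1.   0. ] gap 0.055 gf 0.0
0.04 t 10.55 rel [0.4, 0.2, 0.7] F [-0.4  0.7  0.3] gap 0.0398 gf 0.0
0.032 t 10.8 rel [0.0, 0.0, 0.1] F [0.1 0.4 0.2] gap 0.032 gf 0.0
0.027 t 11.03 rel [-0.0, -0.0, -0.0] F [-0.9  0.3 -0.7] gap 0.0268 gf 0.0
0.024 t 11.24 rel [0.0, 0.0, 0.0] F [0.1 0.7 0.3] gap 0.0239 gf 0.1
0.022 t 11.46 rel [0.2, 0.0, 0.2] F [0.4 0.2 1.2] gap 0.0221 gf 0.6
```

View pics/g3.png

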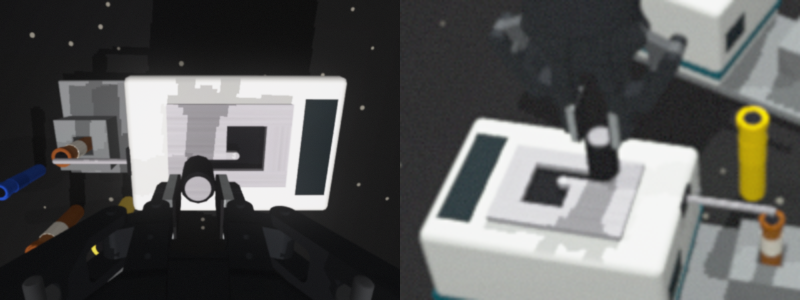

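In the side half, the fingertips sit behind the knob toward −y and pinch only its edge. The wrist half agrees, with the knob top at about (198,185) ahead of the finger fronts. The true finger position must be offset sideways from the reported TCP, so I'll measure that from depth.

```bash
python3 - <<'E'
from h import *
t=np.array(read_eef_pos()); R=np.array(read_ee_rot())
for n in ("wrist","side","scene"):
    p,d=grab_frame(n); m=camera_model(n)
    if n=="wrist": H=m["hand_eye"]; Rc=R@H[:3,:3]; tc=t+R@H[:3,3]
    else: Rc,tc=m["orientation"],m["position"]
    X=cloud(m,d,Rc,tc); T=(X-t)@R
    for lo,hi in ((-.005,.008),(-.015,-.005),(-.03,-.015),(-.05,-.03)):
        for s in (1,-1):
            k=(T[...,2]>lo)&(T[...,2]<=hi)&(s*T[...,1]>.0125)&(s*T[...,1]<.035)&(np.abs(T[...,0])<.05)
            P=T[k]*1000
            if len(P)>5: print(n,(lo,hi),s,len(P),"x",np.percentile(P[:,0],[3,50,97]).round(1),"y",np.percentile(P[:,1],[3,50,97]).round(1))
E
```

```text
wrist (-0.05, -0.03) 1 339 x [ 6.8 10.8 11.8] y [12.8 17.4 24.1]
wrist (-0.05, -0.03) -1 355 x [ 6.9 10.9 11.7] y [-24.2 -17.5 -12.8]
side (-0.05, -0.03) 1 36 x [ 5.3  9.9 12.3] y [13.  17.2 24.9]
side (-0.05, -0.03) -1 64 x [-3.7  7.5 12.1] y [-24.6 -17.9 -12.7]
scene (-0.05, -0.03) 1 13 x [ 7.3  9.5 10.9] y [13.5 17.8 18.4]
```

Sideways the fingers are centred, with their front edge at x = +11 mm. No finger points lie below tool z = −30 mm, so the real tips end about 3 cm short of the reported TCP and only caught the knob's top rim. I'll get the exact tip height, then lower by that much.

```bash
python3 - <<'E'
from h import *
t=np.array(read_eef_pos()); R=np.array(read_ee_rot())
for n in ("wrist","side"):
    p,d=grab_frame(n); m=camera_model(n)
    if n=="wrist": H=m["hand_eye"]; Rc=R@H[:3,:3]; tc=t+R@H[:3,3]
    else: Rc,tc=m["orientation"],m["position"]
    T=(cloud(m,d,Rc,tc)-t)@R
    for s in (1,-1):
        k=(T[...,2]>-.06)&(T[...,2]<0.005)&(s*T[...,1]>.0135)&(s*T[...,1]<.022)&(np.abs(T[...,0])<.02)
        P=T[k]*1000; print(n,s,len(P),"z",np.percentile(P[:,2],[50,90,97,99.5]).round(1),P[:,2].max())
print(read_time(), read_finger_gap())
E
```

```text
wrist 1 494 z [-50.3 -40.9 -39.  -38. ] -37.13344355619458
wrist -1 494 z [-50.3 -41.3 -39.2 -37.8] -37.35278991681516
side 1 48 z [-49.4 -40.7 -37.2 -36.5] -36.4568650111426
side -1 74 z [-49.  -39.3 -37.2 -35.5] -35.14015339134711
11.8083 0.021867144742004872
```

The fingertips really end about 37 mm behind the reported TCP, at world z ≈ 0.153, just above the knob top. I'll lower the tool 35 mm to put the tips at about 0.118, and go on only if the grip holds.

```bash
python3 - <<'E'
from h import *
import sys
H1=H0-[0,0,.035]
command_gripper(0.05)
move_l(H1+[0,0,.008],0.08); f=np.array(read_contact_force()); st("near")
if np.abs(f).max()>6: sys.exit("contact")
move_l(H1,0.05); st("down")
command_gripper(0.0,40); st("grip")
if not .020<read_finger_gap()<.029: sys.exit("no grip")
move_l(H1+0.020*D,0.06); st("d20")
move_l(H1+0.045*D,0.06); st("drawn")
if not .020<read_finger_gap()<.029: sys.exit("lost")
move_l(H1+0.045*D+0.021*L,0.05); st("across")
move_l(H1+0.030*D+0.021*L,0.05); st("fwd")
p,d=grab_frame("side"); cv2.imwrite("pics/s4.png",cv2.resize(p[230:400,130:350],None,fx=2.5,fy=2.5)[:,:,::-1])
E
```

```text
near t 12.68 rel [-0.5, -0.3, -27.8] F [ 0.1 -0.7  0.5] gap 0.0504 gf 0.0
down t 12.98 rel [-0.2, -0.0, -35.3] F [-0.3 -0.2  0.4] gap 0.05 gf 0.0
grip t 13.33 rel [0.2, 0.1, -34.6] F [-0.8 -0.3  2.2] gap 0.0233 gf 39.1
d20 t 13.82 rel [19.1, 0.1, -34.7] F [-6.  -1.3  7.8] gap 0.0228 gf 39.6
drawn t 14.38 rel [43.2, 0.1, -34.7] F [-7.9 -0.9  7.6] gap 0.0225 gf 39.9
across t 14.95 rel [43.0, 21.1, -34.7] F [-8.4 -0.9  8.5] gap 0.023 gf 39.8
fwd t 15.4 rel [28.2, 20.8, -34.7] F [-6.2 -2.4  6.9] gap 0.0231 gf 39.7
```

View pics/s4.png

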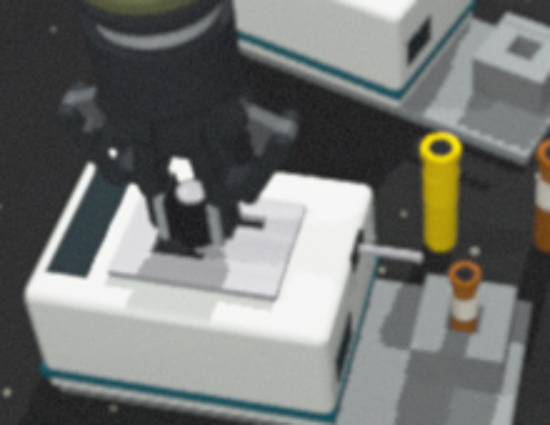

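The side view shows the knob held in the notch region, at crop (187,205), with the probe drawn clear and the tube upright at (465,300). I'll release, lift away and verify.

```bash
python3 - <<'E'
from h import *
command_gripper(0.028); command_gripper(0.055); st("open")
t=np.array(read_eef_pos()); move_l([t[0],t[1],0.24],0.15); hold(.3)
t=np.array(read_eef_pos()); R=np.array(read_ee_rot()); st("up")
for n in ("wrist","side"):
    p,d=grab_frame(n); m=camera_model(n)
    if n=="wrist": H=m["hand_eye"]; Rc=R@H[:3,:3]; tc=t+R@H[:3,3]; cv2.imwrite("pics/w5.png",p[:,:,::-1])
    else: Rc,tc=m["orientation"],m["position"]
    X=cloud(m,d,Rc,tc)
    for nm,c in (("A",[.568,.192]),("B",[.5404,-.111])):
        k=(np.linalg.norm(X[...,:2]-c,axis=2)<.045)&(X[...,2]>.143)&(X[...,2]<.157); K=X[k]
        if len(K)>20:
            c=np.array(cv2.minEnclosingCircle(K[:,:2].astype(np.float32))[0]); e=c-H0[:2]
            print(n,nm,len(K),c.round(4),"rel notch mm",((e@D[:2])*1000-27).round(1),((e@L[:2])*1000-21).round(1))
    am=cv2.inRange(cv2.cvtColor(p,cv2.COLOR_RGB2HSV),(3,110,60),(18,255,255))>0
    k=am&(np.linalg.norm(X[...,:2]-[.414,.173],axis=2)<.03)&(X[...,2]>.075)
    if k.sum(): print(n,"tube top",X[k].mean(0).round(4))
E
```

```text
open t 16.05 rel [30.4, 21.1, -35.0] F [0.5 0.4 0.1] gap 0.0552 gf 0.0
up t 17.55 rel [30.2, 21.0, 122.5] F [-0.7 -0.3 -0.4] gap 0.0553 gf 0.0
wrist A 839 [0.5656 0.1934] rel notch mm -0.3 -0.6
wrist tube top [0.4165 0.1687 0.0846]
side A 214 [0.5659 0.1936] rel notch mm -0.1 -0.4
side B 114 [ 0.5384 -0.1109] rel notch mm -38.1 -303.7
side tube top [0.4144 0.1695 0.0844]
```

View pics/w5.png

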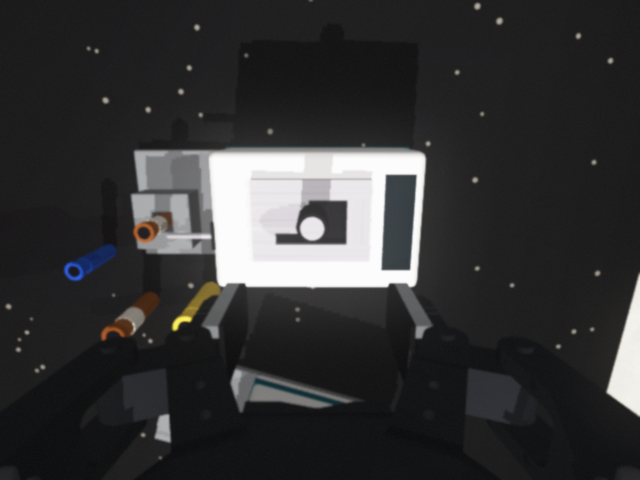

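The wrist view shows knob A at (312,229), resting in the notch within 1 mm. The probe is clear of the tube, which stands in its well at (147,231), and knob B hasn't moved. Handing in.

```bash
python3 -c "
from workcell import *
print(hand_in())"
```

```text
the job is handed in; nothing more can be done
None
```

The job is handed in: by the last camera check the knob rests in its notch within 1 mm, with the probe parked clear of the standing tube and the other sampler's knob still at home; the first grip missed because the fingertips end about 37 mm short of the reported TCP, and the second held.

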